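# Put the mushroom dollies away in their dished rests

## Task

Put the sheet-metal dollies away. First stand all four dished wooden rests, hollow side up, side by side in one row in the storage tray, between its beads; then set every mushroom dolly that is out on the bench dome down into a rest of its own, so that it sits fully home and upright. Do not shove the other things on the bench about.

Things in the scene. Friction and masses are not known exactly. Their poses are not given: they have to be found in the camera images.
- tray: storage tray fixed on the bench: a plywood board with a low wooden bead all round, 102 mm wide (its x) by 330 mm long (its y), no other features; its floor is 8 mm above the bench and its beads are 10 mm wide and 5 mm higher than the floor, so the floor inside is 82 x 310 mm. Origin: centre of its underside; z up. Its place and yaw vary.
- tray_floor (a point): centre of the tray's floor (8 mm above the bench), axes as the tray's: y along the tray.
- rest_0_mid (a point): one of four alike dished rests of pale turned wood, loose, 0.3 kg: an upright cylinder 66 mm across and 44 mm high with a conical hollow in its top (60 mm across at the mouth, 14 mm deep, 26 mm across at its bottom, sides sloping about 40 degrees). Point: on its axis, half-way up (22 mm above its foot); z along its axis, up when the rest stands.
- rest_1_mid (a point): one of four alike dished rests of pale turned wood, loose, 0.3 kg: an upright cylinder 66 mm across and 44 mm high with a conical hollow in its top (60 mm across at the mouth, 14 mm deep, 26 mm across at its bottom, sides sloping about 40 degrees). Point: on its axis, half-way up (22 mm above its foot); z along its axis, up when the rest stands.
- rest_2_mid (a point): one of four alike dished rests of pale turned wood, loose, 0.3 kg: an upright cylinder 66 mm across and 44 mm high with a conical hollow in its top (60 mm across at the mouth, 14 mm deep, 26 mm across at its bottom, sides sloping about 40 degrees). Point: on its axis, half-way up (22 mm above its foot); z along its axis, up when the rest stands.
- rest_3_mid (a point): one of four alike dished rests of pale turned wood, loose, 0.3 kg: an upright cylinder 66 mm across and 44 mm high with a conical hollow in its top (60 mm across at the mouth, 14 mm deep, 26 mm across at its bottom, sides sloping about 40 degrees). Point: on its axis, half-way up (22 mm above its foot); z along its axis, up when the rest stands.
- dolly_0_mid (a point): one of up to four alike mushroom dollies, loose, 0.42 kg, 85 mm high: a steel head 57 mm across and 24 mm high, domed below, under an upright round wooden handle 28 mm across. Point: on its axis, half-way up (42.5 mm above its underside); z towards the handle's end. The handle runs from 18 mm below to 42 mm above this point. Seated in a rest, this point is 55 mm above the rest's. None: absent.
- dolly_0: the same dolly: its dome is a sphere of radius 40 mm with a flat 32 mm across in the middle, on which it stands on the bench; it is bottom-heavy. Origin: centre of that flat; z towards the handle. None: absent.
- dolly_1_mid (a point): one of up to four alike mushroom dollies, loose, 0.42 kg, 85 mm high: a steel head 57 mm across and 24 mm high, domed below, under an upright round wooden handle 28 mm across. Point: on its axis, half-way up (42.5 mm above its underside); z towards the handle's end. The handle runs from 18 mm below to 42 mm above this point. Seated in a rest, this point is 55 mm above the rest's. None: absent.
- dolly_1: the same dolly: its dome is a sphere of radius 40 mm with a flat 32 mm across in the middle, on which it stands on the bench; it is bottom-heavy. Origin: centre of that flat; z towards the handle. None: absent.
- dolly_2_mid (a point): one of up to four alike mushroom dollies, loose, 0.42 kg, 85 mm high: a steel head 57 mm across and 24 mm high, domed below, under an upright round wooden handle 28 mm across. Point: on its axis, half-way up (42.5 mm above its underside); z towards the handle's end. The handle runs from 18 mm below to 42 mm above this point. Seated in a rest, this point is 55 mm above the rest's. None: absent.
- dolly_2: the same dolly: its dome is a sphere of radius 40 mm with a flat 32 mm across in the middle, on which it stands on the bench; it is bottom-heavy. Origin: centre of that flat; z towards the handle. None: absent.
- dolly_3_mid (a point): one of up to four alike mushroom dollies, loose, 0.42 kg, 85 mm high: a steel head 57 mm across and 24 mm high, domed below, under an upright round wooden handle 28 mm across. Point: on its axis, half-way up (42.5 mm above its underside); z towards the handle's end. The handle runs from 18 mm below to 42 mm above this point. Seated in a rest, this point is 55 mm above the rest's. None: absent.
- dolly_3: the same dolly: its dome is a sphere of radius 40 mm with a flat 32 mm across in the middle, on which it stands on the bench; it is bottom-heavy. Origin: centre of that flat; z towards the handle. None: absent.
- offcut_a: softwood offcut 28 x 70 x 28 mm, loose, lying on the bench near the work; not part of the job. Origin: centre of its underside; its length runs along its y.
- batten_long: long wooden batten fixed on the bench, running along its y between the front of the bench and the tray, 32 mm wide and 21 mm high; it begins at -0.745 and ends at +0.745 m along its y. Origin: middle of its underside.
Not all that is in view belongs to the job. What is shaped like the part that bears rest_0_mid but pink is not meant. Leave any blue look-alike of the part that bears rest_3_mid alone.

How it is judged:
By the outcome, as a careful person would: the job done as asked, in the order asked, and still so for the second after the job is handed in, with the robot touching nothing.
Of dolly_0, dolly_1, dolly_2, dolly_3 only 2 to 4 are there at a start; the rules pass over those that are not, and their reading is None.
At some moment in a run one of dolly_0, dolly_1, dolly_2, dolly_3 may be knocked a few centimetres aside while the robot is not near it.
Once in a run the grip may slacken for a moment while it holds something.
It also fails if it takes over 210 s, if anything falls off the work surface, if the arm or the gripper's body presses on something with over 40 N, if the wrist force passes 120 N, or if a joint passes its speed limit or range.

## Robot

A 6-joint arm with a two-finger parallel gripper is mounted at the origin on a cart in front of the work surface, level with it; the furniture and walls round the work are solid. World frame = base frame: x ahead of the robot, y to its left, z up, the work surface at z = 0. Lengths are in m, angles in rad, forces in N, time in s.
With the tool pointing down it reaches from about 0.35 to 0.975 m from the base axis. Payload 4.9 kg.
Tool frame: the origin (TCP) lies midway between the tips of the shut fingers; the grasp point (between the pads) lies 19 mm behind it; z points along the fingers, y is the direction in which the jaws open and shut (so a half turn about z gives the same grasp; the last joint's range is limited). The gripper opens to 85 mm and grips with 20 to 120 N. Pads are 22 mm wide; open, the fingers measure 114 mm over their backs; the gripper's body (76 mm by 85 mm) begins 54 mm behind the grasp point. The pads swing forward as they close: fully open they stand 13 mm farther back than shut.
Start: joints at [-1.412, 0.053, 1.613, -0, 1.476, -0.119], TCP at [0.171, -0.601, 0.231] pointing down, gripper open.
Joint ranges: [-3.01, 3.01], [-1.01, 2.22], [0.06, 2.58], [-1.02, 4.17], [0.09, 2.62], [-3.14, 3.14]. Speed limits (rad/s): [2.57, 2.57, 3.14, 3.14, 3.14, 3.14].

## Interface

Orientations are given as a unit quaternion [w, x, y, z].
In Python, from plant import manip, cams gives the robot as it stands.
- The arm moves only by the tool jog_arm, never from a script. Its argument "targets" is a list of rows, each a list of 4 numbers: the shift along the tool's x, y, z in m, then the turn about the tool's z in degrees. A call has 1 to 5 rows; each row is the pose to reach, as a shift and turn from the pose commanded when the call began, along the tool's axes at that moment; what a row does not reach only later rows make up. A row lasts 1/12 s, in which the tool goes at most 41.7 mm and 7.16 degrees, less where a joint would pass 70% of its speed; a pose out of reach is approached as far as the arm can. A call with a gripper value outside its range is refused whole. "fingers" is the opening, from 0 (shut) to 1 (fully open), set as the call begins (left out, the last holds). The fingers move at their own pace and stop on an object; the grip force is fixed at half the most. Time passes only in rows, so rows that repeat a pose let the fingers close. It gives the time, the measured TCP pose, the force and the opening at its end, in the units of the state.
- manip.state(): the state, without advancing time (a new reading comes with each control period).
- cams.grab_frame(name): name is "side" or "top" or "wrist"; returns the picture (400x640x3 uint8, red, green, blue); there is no depth.
- cams.get_calibration(name): a dict with "camera_matrix" (3x3 intrinsics, pixels), "distortion" ([k1, k2, p1, p2, k3] as OpenCV has them; the pictures are not rectified), "cam_to_world" (4x4, takes a point from camera to world coordinates). Camera axes: x right, y up, looking along -z (the intrinsics and any distortion apply to the point x, -y, -z); pixel columns grow to the right and rows downward; lengths in m; the calibration is good to about 2 mm. A picture is of the moment at which its call begins: read the wrist's pose just before it. get_calibration takes no time and is no camera call; for the wrist camera it gives the pose at the moment of the call.
- manip.job_done(): hands the job in, once; it reports no verdict.
The state is a dict: "time": time; "joint_pos": joint angles; "joint_vel": joint speeds; "joint_efforts": joint torques, N m; "tool_pos": TCP position; "tool_rot": TCP orientation; "contact_force": force on the tool from outside, world axes, zero at the start; "ft_torque": the same for the moment, N m; "gripper_width": opening from 0.0 (shut) to 1.0 (fully open).
Only numpy, scipy, OpenCV 4.12 (cv2) and the standard library are available. Lean on these libraries where they do the work, as an engineer would, in place of code of your own. Each camera call takes 0.05 s, during which the arm holds its last target. There are 200 camera calls.

## Working session

There is one attempt and no reset: what is moved stays moved. The work goes in short steps, Python scripts to look and compute and a tool call to move; the robot and the scene stay as the last step left them, time stands still between calls to the robot, and variables do not carry over. Pictures are saved under pics/ and viewed, about 12 in all and at most 16, crops included, and the job is handed in when it is done.

Besides the shell and the picture viewer there is one more tool, called as name(argument=value, ...) on one line, values as JSON. jog_arm: Moves the arm, as the interface text tells. Its arguments: {"type":"object","properties":{"targets":{"type":"array"},"fingers":{"type":"number"}},"required":["targets"]}

```bash
ls; mkdir -p pics; python3 - <<'E'
from plant import manip, cams
import cv2
s=manip.state();print(s)
for n in("top","side"):
    cv2.imwrite(f"pics/{n}0.png",cams.grab_frame(n)[:,:,::-1])
for n in("top","side","wrist"):
    c=cams.get_calibration(n);print(n,c)
E
```

```text
pics
{'time': 0.0, 'joint_pos': array([-1.41201721e+00,  5.33634855e-02,  1.61429304e+00,  3.35521757e-05,
        1.47597409e+00, -1.18988998e-01]), 'joint_vel': array([-0.0007216 ,  0.00039665, -0.00109463,  0.00057433,  0.00043905,
       -0.00019975]), 'joint_efforts': array([ 7.10850218e-04, -3.93672359e+01, -3.70180607e+01, -1.14788912e-05,
        7.00141987e-03, -4.70351139e-06]), 'tool_pos': array([ 0.17129947, -0.60042809,  0.23005947]), 'tool_rot': array([-1.01911014e-03,  9.90370810e-01,  1.38436343e-01, -3.57552980e-06]), 'contact_force': array([0.37176093, 0.05195329, 0.17397075]), 'ft_torque': array([-0.03017183,  0.03289267,  0.02722764]), 'gripper_width': 0.9986539062341832}
top {'camera_matrix': array([[488.07686196,   0.        , 320.05025233],
       [  0.        , 488.07686196, 201.84729016],
       [  0.        ,   0.        ,   1.        ]]), 'distortion': array([-0.04785404,  0.        ,  0.        ,  0.        ,  0.        ]), 'cam_to_world': array([[ 0.21329221,  0.92738727, -0.30734231,  0.04436379],
       [-0.97698167,  0.20128969, -0.07063485, -0.1084290
[... 484 characters left out ...]
526622, -0.31925457,  0.80173722,  1.05939999],
       [ 0.0265856 ,  0.9228515 ,  0.38423732,  0.54552258],
       [ 0.        ,  0.        ,  0.        ,  1.        ]])}
wrist {'camera_matrix': array([[354.27336568,   0.        , 323.56302215],
       [  0.        , 354.27336568, 206.49731541],
       [  0.        ,   0.        ,   1.        ]]), 'distortion': array([-0.00420393,  0.        ,  0.        ,  0.        ,  0.        ]), 'cam_to_world': array([[ 0.27400435,  0.92139333,  0.27560107,  0.24114225],
       [-0.96172602,  0.26315673,  0.07636491, -0.58109076],
       [-0.00216416, -0.28597703,  0.95823403,  0.37195134],
       [ 0.        ,  0.        ,  0.        ,  1.        ]])}
```

View pics/top0.png

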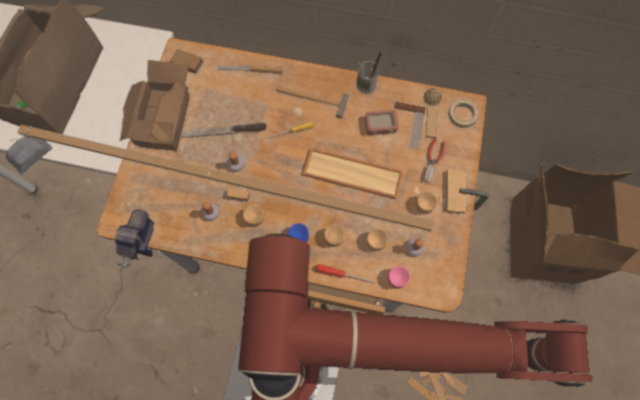

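View pics/side0.png

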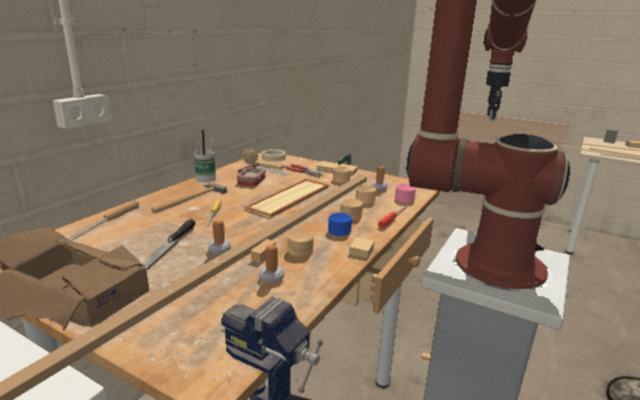

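The rest candidates in the top image are pale (253,216), (333,236), (376,240) and (426,203). Blue (298,233) and pink (398,278) are look-alikes to leave. The dollies are at (235,162), (209,210) and (415,247). I'll check these in a close crop.

```bash
cat > h.py <<'E'
from plant import manip, cams
import cv2, numpy as np
from scipy.spatial.transform import Rotation as R
def ray(n,px,z,c=None):
    "pixel -> world point on plane z"
    c=c or cams.get_calibration(n); T=c["cam_to_world"]
    u=cv2.undistortPoints(np.array([[px]],float),c["camera_matrix"],c["distortion"])[0,0]
    d=T[:3,:3]@np.array([u[0],-u[1],-1]); o=T[:3,3]
    return o+d*(z-o[2])/d[2]
def proj(n,p,c=None):
    c=c or cams.get_calibration(n); T=np.linalg.inv(c["cam_to_world"])
    q=T[:3,:3]@np.array(p)+T[:3,3]; q=q*[1,-1,-1]
    return cv2.projectPoints(q[None],np.zeros(3),np.zeros(3),c["camera_matrix"],c["distortion"])[0][0,0]
def pose():
    s=manip.state(); w,x,y,z=s["tool_rot"]; return s, s["tool_pos"], R.from_quat([x,y,z,w]).as_matrix()
def go(xyz,yaw=None):
    "shift in tool axes to world xyz; turn deg about tool z so that tool y axis points along yaw (world, mod 180)"
    s,p,M=pose(); d=M.T@(np.array(xyz)-p)
    a=np.degrees(np.arctan2(M[1,1],M[0,1])); t=None
    if yaw is not None: t=(-(yaw-a)+90)%180-90
    print("shift",np.round(d,4),"turn",t,"yaw now",round(a,1),"q6",round(s["joint_pos"][5],2),"t",round(s["time"],2))
E
python3 - <<'E'
import cv2
from h import *
im=cv2.imread("pics/top0.png")[140:300,190:470]
cv2.imwrite("pics/top0c.png",cv2.resize(im,None,fx=2.85,fy=2.85,interpolation=cv2.INTER_CUBIC))
for n,px,z in [("r0",(253,216),.044),("r1",(333,236),.044),("r2",(376,240),.044),("r3",(426,203),.044),("blue",(298,233),.044),("pink",(398,278),.044),("d0",(234,155),.085),("d1",(206,205),.085),("d2",(419,240),.085),("t",(314,151),.013),("t",(400,170),.013),("t",(392,196),.013),("t",(303,175),.013)]: print(n,px,ray("top",px,z).round(3))
E
```

```text
r0 (253, 216) [0.441 0.206 0.044]
r1 (333, 236) [ 0.43  -0.061  0.044]
r2 (376, 240) [ 0.447 -0.197  0.044]
r3 (426, 203) [ 0.603 -0.335  0.044]
blue (298, 233) [0.416 0.051 0.044]
pink (398, 278) [ 0.342 -0.286  0.044]
d0 (234, 155) [0.619 0.312 0.085]
d1 (206, 205) [0.433 0.353 0.085]
d2 (419, 240) [ 0.464 -0.325  0.085]
t (314, 151) [0.72  0.066 0.013]
t (400, 170) [ 0.713 -0.235  0.013]
t (392, 196) [ 0.615 -0.224  0.013]
t (303, 175) [0.625 0.083 0.013]
```

View pics/top0c.png

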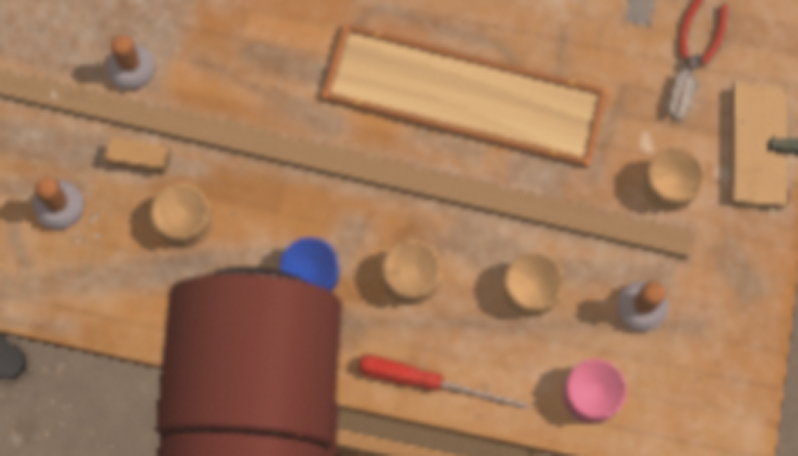

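The crop shows four pale rests, all hollow up, and three dollies. Blue and pink are excluded. Next I'll compute refined positions.

```bash
python3 - <<'E'
from h import *
f=lambda p:(p[0]/2.85+190,p[1]/2.85+140)
for n,p,z in [("r0",(180,212),.044),("r1",(411,270),.044),("r2",(532,283),.044),("r3",(676,177),.044),("d0",(123,46),.085),("d1",(48,187),.085),("d2",(651,293),.085),("bat front@r0",(180,137),.0),("bat back@r3",(676,232),.021),("bat back@620",(620,218),.021),("bat@100",(100,95),.021),("offc",(137,155),.028)]: print(n,ray("top",f(p),z).round(4))
c=np.array([ray("top",f(p),.013)[:2] for p in [(345,28),(606,92),(588,162),(322,100)]]);print(c)
print(np.linalg.norm(c-np.roll(c,-1,0),axis=1)); m=c.mean(0); v=c[0]+c[3]-c[1]-c[2]; v/=np.linalg.norm(v);print("mid",m,"ydir",v,"yaw x axis",np.degrees(np.arctan2(-v[0],v[1])))
for k in (111,37,-37,-111): print(k,(m+v*k/1000).round(4))
go([.447,-.197,.15],0)
E
```

```text
r0 [0.4461 0.2068 0.044 ]
r1 [ 0.4354 -0.0637  0.044 ]
r2 [ 0.4494 -0.1989  0.044 ]
r3 [ 0.6073 -0.3382  0.044 ]
d0 [0.6146 0.3138 0.085 ]
d1 [0.432  0.3499 0.085 ]
d2 [ 0.4547 -0.3248  0.085 ]
bat front@r0 [0.5481 0.2398 0.    ]
bat back@r3 [ 0.5498 -0.3515  0.021 ]
bat back@620 [ 0.5528 -0.2857  0.021 ]
bat@100 [0.5725 0.3419 0.021 ]
offc [0.5068 0.2769 0.028 ]
[[ 0.7223413   0.07714994]
 [ 0.70703871 -0.24554157]
 [ 0.61522374 -0.23905124]
 [ 0.62510195  0.08338189]]
[0.32305415 0.09204408 0.32258441 0.09743885]
mid [ 0.66742642 -0.08101525] ydir [0.03900276 0.9992391 ] yaw x axis -2.2352604547168955
111 [0.6718 0.0299]
37 [ 0.6689 -0.044 ]
-37 [ 0.666 -0.118]
-111 [ 0.6631 -0.1919]
shift [ 0.3758 -0.3123  0.0808] turn -74.08438220949199 yaw now -74.1 q6 -0.12 t 0.1
```

jog_arm(targets=[[0.04,-0.03,0,-7],[0.08,-0.06,0,-14],[0.12,-0.09,0,-21],[0.15,-0.12,0,-28],[0.15,-0.12,0,-35]], fingers=1)

```text
time: 0.52
tool_pos: [0.2841, -0.4413, 0.2305]
tool_rot: [-0.001, 0.901, 0.433, 0.001]
contact_force: [0.2, 0.8, -0.1]
gripper_width: 1.001
```

```bash
python3 -c "
from h import *
go([.449,-.199,.13],-2);print(pose()[1],manip.state()['joint_pos'])"
```

```text
shift [ 0.2921 -0.0224  0.101 ] turn -36.643304904253014 yaw now -38.6 q6 -0.47 t 0.52
[ 0.28411391 -0.44134468  0.23054521] [-1.14119564e+00 -1.87757321e-01  1.84309983e+00  9.82183022e-04
  1.48794466e+00 -4.66823967e-01]
```

jog_arm(targets=[[0.04,0,0.015,-7],[0.08,-0.01,0.03,-14],[0.12,-0.01,0.03,-21],[0.16,-0.015,0.03,-28],[0.2,-0.015,0.03,-35.6]])

```text
time: 0.93
tool_pos: [0.3972, -0.2773, 0.2003]
tool_rot: [-0.001, 0.729, 0.685, -0.0]
contact_force: [0.6, -1.6, 0.1]
gripper_width: 0.995
```

```bash
python3 -c "
from h import *
go([.449,-.199,.13],-2)"
```

```text
shift [0.0813 0.0469 0.0703] turn -1.59503922491335 yaw now -3.6 q6 -0.7 t 0.93
```

jog_arm(targets=[[0.03,0.02,0.02,-1.6],[0.06,0.035,0.04,-1.6],[0.081,0.047,0.06,-1.6],[0.081,0.047,0.07,-1.6],[0.081,0.047,0.07,-1.6]])

```text
time: 1.35
tool_pos: [0.448, -0.2, 0.1277]
tool_rot: [-0.003, 0.72, 0.694, -0.001]
contact_force: [-0.8, -0.6, -0.2]
gripper_width: 1.0
```

```bash
python3 -c "
from h import *
go([.449,-.199,.004],-2)
c=cams.get_calibration('wrist');cv2.imwrite('pics/w1.png',cams.grab_frame('wrist')[:,:,::-1])
print(proj('wrist',[.449,-.199,.044],c)); print(c['cam_to_world'][:3,3])"
```

```text
shift [0.0007 0.0017 0.1237] turn -0.15976730602928058 yaw now -2.2 q6 -0.53 t 1.35
[326.2259741  212.87908329]
[ 0.45127765 -0.12800026  0.2696992 ]
```

View pics/w1.png

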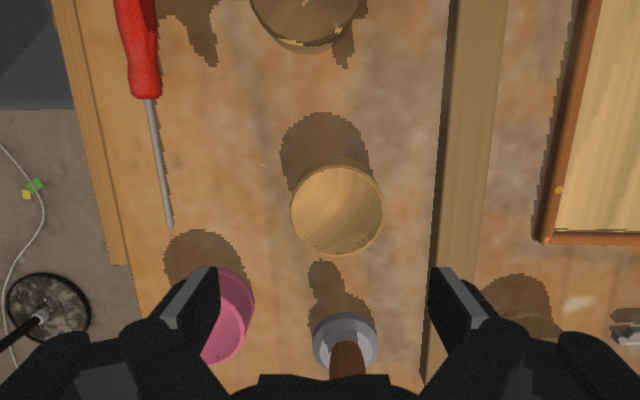

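```bash
python3 -c "
from h import *
for p,z in [((337,210),.044),((541,242),.013),((304,10),.044),((345,320),.024),((435,242),0),((470,242),.021)]: print(p,ray('wrist',p,z).round(4))
p=ray('wrist',(337,210),.044);go([p[0],p[1],.004],-2)"
```

```text
(337, 210) [ 0.4571 -0.1994  0.044 ]
(541, 242) [ 0.6169 -0.2414  0.013 ]
(304, 10) [ 0.4416 -0.0783  0.044 ]
(345, 320) [ 0.4613 -0.2985  0.024 ]
(435, 242) [ 0.538  -0.2437  0.    ]
(470, 242) [ 0.5578 -0.2359  0.021 ]
shift [0.0022 0.0089 0.1256] turn -0.261760326424195 yaw now -2.3 q6 -0.53 t 1.4
```

jog_arm(targets=[[0.002,0.008,0.03,0],[0.002,0.008,0.06,0],[0.002,0.008,0.09,0],[0.002,0.008,0.115,0],[0.002,0.008,0.124,0]])

```text
time: 1.82
tool_pos: [0.4555, -0.2008, 0.0047]
tool_rot: [-0.002, 0.722, 0.692, -0.001]
contact_force: [0.0, 0.9, -0.3]
gripper_width: 0.999
```

jog_arm(targets=[[0,0,0,0],[0,0,0,0],[0,0,0,0],[0,0,0,0],[0,0,0,0]], fingers=0)

```text
time: 2.23
tool_pos: [0.4587, -0.2014, 0.0089]
tool_rot: [0.002, 0.721, 0.693, 0.0]
contact_force: [-0.0, -1.1, -0.1]
gripper_width: 0.761
```

```bash
python3 -c "
from h import *
s=manip.state();print(s['gripper_width'],s['contact_force'],s['tool_pos'])
go([.6631,-.1919,.08],-2.2)"
```

```text
0.7608851469087803 [-0.02757495 -1.05280228 -0.09479341] [ 0.45874893 -0.20135833  0.00892142]
shift [ 0.0176  0.204  -0.0706] turn -0.1220910164902449 yaw now -2.3 q6 -0.52 t 2.23
```

jog_arm(targets=[[0,0,-0.03,0],[0,0.01,-0.06,0],[0.005,0.04,-0.07,0],[0.01,0.08,-0.07,0],[0.017,0.12,-0.07,0]])

```text
time: 2.65
tool_pos: [0.5805, -0.189, 0.0798]
tool_rot: [0.002, 0.722, 0.692, 0.001]
contact_force: [-0.2, -0.7, -1.6]
gripper_width: 0.761
```

jog_arm(targets=[[0,0.04,0,0],[0,0.07,0,0],[0,0.084,0,0],[0,0.084,0,0],[0,0.084,0,0]])

```text
time: 3.07
tool_pos: [0.6623, -0.1915, 0.0772]
tool_rot: [-0.0, 0.721, 0.693, -0.0]
contact_force: [-1.4, -0.3, -1.7]
gripper_width: 0.755
```

```bash
python3 -c "
from h import *
c=cams.get_calibration('wrist');cv2.imwrite('pics/w2.png',cams.grab_frame('wrist')[:,:,::-1])
print(proj('wrist',[.6631,-.1919,.013],c),pose()[0]['gripper_width'])
for p in [(.7223,.0771,.013),(.707,-.2455,.013),(.6152,-.239,.013),(.6251,.0834,.013)]: print(proj('wrist',p,c))
go([.6631,-.1919,.013],-2.2);cams.grab_frame('wrist');go([.6631,-.1919,.013],-2.2)"
```

```text
[325.37212767 224.25396426] 0.7528093052434774
[ 446.58139495 -411.9607666 ]
[395.20298882 298.60804274]
[255.14152298 294.73543639]
[ 204.15500088 -420.22514388]
shift [-0.0003  0.0018  0.0639] turn -0.10461364552261898 yaw now -2.3 q6 -0.35 t 3.12
shift [-0.0003  0.0022  0.0639] turn -0.12498458861078632 yaw now -2.3 q6 -0.35 t 3.17
```

View pics/w2.png

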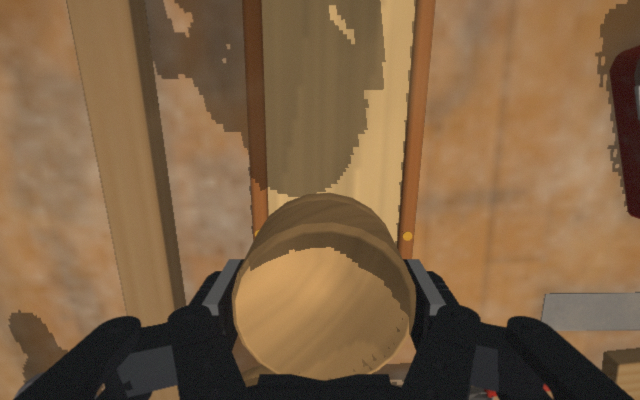

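```bash
python3 -c "
from h import *
for p in [(243,0),(252,225),(435,0),(414,225)]: print(ray('wrist',p,.013).round(4))
print(ray('wrist',(324,300),.044+.073).round(4))"
```

```text
[ 0.624  -0.0674  0.013 ]
[ 0.6166 -0.1905  0.013 ]
[ 0.7232 -0.0715  0.013 ]
[ 0.7162 -0.1945  0.013 ]
[ 0.6614 -0.1812  0.117 ]
```

jog_arm(targets=[[-0.004,0.005,0.02,0],[-0.004,0.005,0.04,0],[-0.004,0.005,0.055,0],[-0.004,0.005,0.06,0],[-0.004,0.005,0.064,0]])

```text
time: 3.58
tool_pos: [0.6651, -0.1957, 0.0163]
tool_rot: [-0.003, 0.721, 0.693, -0.002]
contact_force: [-19.8, 6.1, 32.6]
gripper_width: 0.752
```

jog_arm(targets=[[0,0,0,0],[0,0,0,0]])

```text
time: 3.75
tool_pos: [0.6664, -0.1961, 0.0166]
tool_rot: [-0.001, 0.721, 0.693, -0.001]
contact_force: [-7.7, 2.8, 12.1]
gripper_width: 0.757
```

```bash
python3 -c "
from h import *
s=manip.state();print(s['gripper_width'],s['contact_force'],s['tool_pos'])"
```

```text
0.7568400760963829 [-7.70456203  2.75115279 12.07027583] [ 0.66636689 -0.19611096  0.01663263]
```

jog_arm(targets=[[0,0,-0.001,0],[0,0,-0.001,0],[0,0,-0.001,0],[0,0,-0.001,0]], fingers=1)

```text
time: 4.08
tool_pos: [0.6669, -0.1961, 0.0144]
tool_rot: [0.0, 0.721, 0.693, 0.0]
contact_force: [1.0, -0.9, -0.3]
gripper_width: 0.998
```

jog_arm(targets=[[0,0,-0.03,0],[0,0,-0.06,0],[0.01,0,-0.09,0],[0.03,-0.03,-0.12,0],[0.06,-0.06,-0.12,0]])

```text
time: 4.5
tool_pos: [0.6167, -0.1396, 0.141]
tool_rot: [0.005, 0.722, 0.692, 0.002]
contact_force: [-0.0, 0.6, 1.0]
gripper_width: 1.001
```

```bash
python3 -c "
from h import *
c=cams.get_calibration('wrist');cv2.imwrite('pics/w3.png',cams.grab_frame('wrist')[:,:,::-1])
print(proj('wrist',[.6665,-.192,.052],c)); print(proj('wrist',[.441,-.0700,.044],c))
go([.439,-.068,.1],-2)"
```

```text
[394.26983565 276.93029319]
[ 47.62896365 117.40773216]
shift [ 0.0572 -0.1718  0.0362] turn -0.23860581956934368 yaw now -2.2 q6 -0.3 t 4.55
```

View pics/w3.png

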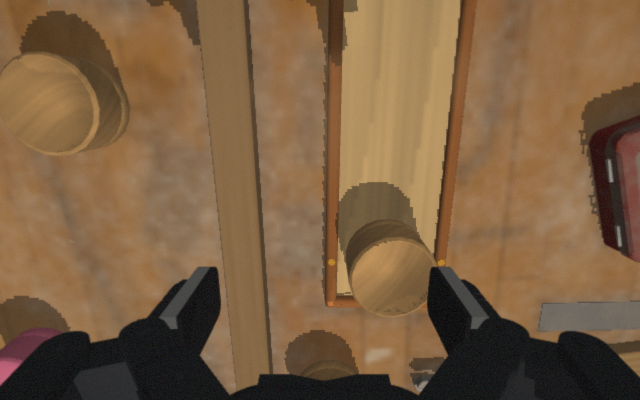

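```bash
python3 -c "
from h import *
for p,z in [((48,103),.044),((330,304),.013),((333,0),.013),((470,0),.013),((391,276),.052)]: print(ray('wrist',p,z).round(4))
p=ray('wrist',(48,103),.044);go([p[0],p[1],.1],-2.2)"
```

```text
[ 0.4358 -0.0535  0.044 ]
[ 0.6098 -0.2244  0.013 ]
[0.6197 0.0049 0.013 ]
[0.7108 0.0014 0.013 ]
[ 0.6538 -0.1794  0.052 ]
shift [ 0.0716 -0.1756  0.0363] turn -0.03860581956934084 yaw now -2.2 q6 -0.3 t 4.55
```

```bash
cat >> h.py <<'E'
import pickle
def snap(name,n="wrist"):
    c=cams.get_calibration(n); im=cams.grab_frame(n); cv2.imwrite(f"pics/{name}.png",im[:,:,::-1]); pickle.dump(c,open(f"pics/{name}.pkl","wb")); return c
def cal(name): return pickle.load(open(f"pics/{name}.pkl","rb"))
E
python3 -c "
from h import *
print(pose()[1]);go([.4405,-.062,.1],-2.2)"
```

```text
[ 0.60850192 -0.13199855  0.13574473]
shift [ 0.0633 -0.1705  0.0362] turn -0.03860581956934084 yaw now -2.2 q6 -0.3 t 4.55
```

jog_arm(targets=[[0.01,-0.04,0,0],[0.03,-0.08,0,0],[0.05,-0.12,0.01,0],[0.063,-0.16,0.02,0],[0.063,-0.17,0.02,0]])

```text
time: 4.97
tool_pos: [0.4402, -0.0647, 0.1101]
tool_rot: [-0.003, 0.721, 0.693, -0.002]
contact_force: [-0.5, 0.5, -0.1]
gripper_width: 0.999
```

jog_arm(targets=[[0,0,0,0],[0,0,0,0]])

```text
time: 5.13
tool_pos: [0.4447, -0.0669, 0.1134]
tool_rot: [-0.0, 0.721, 0.693, 0.0]
contact_force: [-0.4, 0.4, 0.1]
gripper_width: 0.998
```

```bash
python3 -c "
from h import *
c=snap('w4');print(proj('wrist',[.4405,-.062,.044],c))
im=cv2.imread('pics/w4.png')[100:330,200:450];cv2.imwrite('pics/w4c.png',cv2.resize(im,None,fx=2,fy=2))
go([.4405,-.062,.004],-2.2)"
```

```text
[316.99600732 213.83256374]
shift [ 0.0052 -0.0057  0.1102] turn -0.12256431144460578 yaw now -2.3 q6 -0.27 t 5.18
```

View pics/w4c.png

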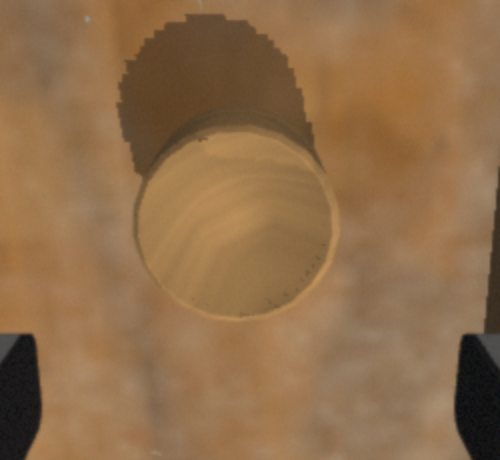

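jog_arm(targets=[[0.0065,-0.005,0.03,0],[0.0065,-0.005,0.06,0],[0.0065,-0.005,0.09,0],[0.0065,-0.005,0.104,0],[0.0065,-0.005,0.109,0]])

```text
time: 5.6
tool_pos: [0.4398, -0.0604, 0.0023]
tool_rot: [-0.002, 0.721, 0.693, -0.001]
contact_force: [-0.4, 0.3, 0.1]
gripper_width: 1.001
```

jog_arm(targets=[[0,0,0,0],[0,0,0,0],[0,0,0,0],[0,0,0,0],[0,0,0,0]], fingers=0)

```text
time: 6.02
tool_pos: [0.4425, -0.0611, 0.0065]
tool_rot: [0.002, 0.721, 0.693, 0.001]
contact_force: [2.0, -0.5, -0.2]
gripper_width: 0.754
```

jog_arm(targets=[[0,0,-0.03,0],[0,0.01,-0.06,0],[-0.01,0.04,-0.07,0],[-0.02,0.08,-0.07,0],[-0.03,0.12,-0.07,0]])

```text
time: 6.43
tool_pos: [0.5615, -0.0959, 0.0768]
tool_rot: [0.001, 0.721, 0.693, 0.001]
contact_force: [-1.1, -0.1, -1.8]
gripper_width: 0.758
```

jog_arm(targets=[[-0.01,0.04,0,0],[-0.018,0.08,0,0],[-0.018,0.11,0,0],[-0.018,0.11,0,0],[-0.018,0.11,0,0]])

```text
time: 6.85
tool_pos: [0.6695, -0.1179, 0.0742]
tool_rot: [-0.001, 0.721, 0.693, -0.0]
contact_force: [-0.6, 0.2, -2.6]
gripper_width: 0.758
```

```bash
python3 -c "
from h import *
print(pose()[0]['gripper_width']);go([.6695,-.118,.013],-2.2)"
```

```text
0.7582119577276702
shift [-0.0001  0.0001  0.0612] turn -0.1054183737998926 yaw now -2.3 q6 -0.24 t 6.85
```

jog_arm(targets=[[0,0,0.02,0],[0,0,0.04,0],[0,0,0.053,0],[0,0,0.058,0],[0,0,0.06,0]])

```text
time: 7.27
tool_pos: [0.667, -0.1174, 0.0145]
tool_rot: [-0.002, 0.721, 0.693, -0.001]
contact_force: [-2.5, 0.9, 2.1]
gripper_width: 0.756
```

jog_arm(targets=[[0,0,0,0],[0,0,0,0]])

```text
time: 7.43
tool_pos: [0.669, -0.1179, 0.0157]
tool_rot: [0.001, 0.721, 0.693, 0.0]
contact_force: [1.3, 0.2, -2.7]
gripper_width: 0.76
```

jog_arm(targets=[[0,0,0,0],[0,0,0,0],[0,0,0,0],[0,0,0,0]], fingers=1)

```text
time: 7.77
tool_pos: [0.6694, -0.118, 0.0159]
tool_rot: [0.001, 0.721, 0.693, 0.0]
contact_force: [0.5, 1.2, 0.9]
gripper_width: 0.999
```

jog_arm(targets=[[0,0,-0.03,0],[0,0,-0.06,0],[0,0,-0.09,0],[0.03,-0.02,-0.1,0],[0.06,-0.04,-0.1,0]])

```text
time: 8.18
tool_pos: [0.6346, -0.0575, 0.121]
tool_rot: [0.004, 0.722, 0.692, 0.003]
contact_force: [0.5, 0.8, 0.4]
gripper_width: 0.999
```

```bash
python3 -c "
from h import *
go([.449,.207,.115],-2.2)"
```

```text
shift [ 0.2563 -0.1969  0.0036] turn -0.279848838576072 yaw now -2.5 q6 -0.16 t 8.18
```

jog_arm(targets=[[0.04,-0.03,0,0],[0.07,-0.055,0,0],[0.1,-0.08,0,0],[0.13,-0.105,0,0],[0.16,-0.13,0,0]])

```text
time: 8.6
tool_pos: [0.5064, 0.1103, 0.1154]
tool_rot: [0.0, 0.721, 0.693, 0.0]
contact_force: [0.7, 1.4, -0.1]
gripper_width: 0.998
```

jog_arm(targets=[[0.03,-0.02,0,0],[0.06,-0.04,0,0],[0.09,-0.06,0,0],[0.09,-0.06,0,0],[0.09,-0.06,0,0]])

```text
time: 9.02
tool_pos: [0.4508, 0.2025, 0.1154]
tool_rot: [0.0, 0.72, 0.694, 0.0]
contact_force: [0.3, -0.8, 0.6]
gripper_width: 0.999
```

```bash
python3 -c "
from h import *
c=snap('w5');print(proj('wrist',[.449,.207,.044],c))
go([.449,.207,.004],-2.2)"
```

```text
[320.69699796 213.24163058]
shift [ 0.0054 -0.0029  0.1114] turn -0.030507576465709008 yaw now -2.2 q6 0.31 t 9.07
```

View pics/w5.png

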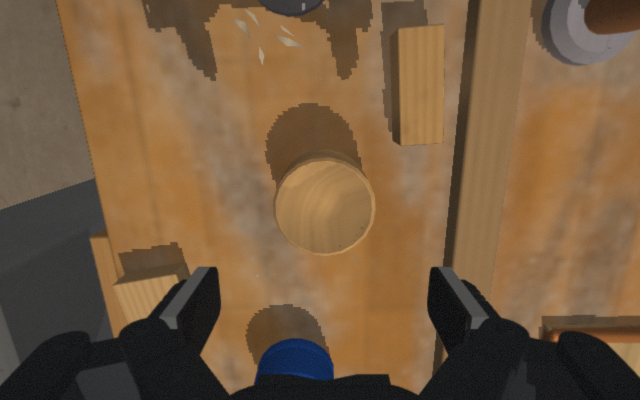

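jog_arm(targets=[[0.011,0,0.03,0],[0.011,0,0.06,0],[0.011,0,0.09,0],[0.011,0,0.107,0],[0.011,0,0.112,0]])

```text
time: 9.48
tool_pos: [0.45, 0.2101, -0.0007]
tool_rot: [-0.001, 0.722, 0.692, -0.003]
contact_force: [-0.8, 0.1, 0.4]
gripper_width: 1.002
```

jog_arm(targets=[[0,0,0,0],[0,0,0,0],[0,0,0,0],[0,0,0,0],[0,0,0,0]], fingers=0)

```text
time: 9.9
tool_pos: [0.4531, 0.2123, 0.0043]
tool_rot: [0.001, 0.721, 0.693, 0.001]
contact_force: [0.7, 0.0, -0.8]
gripper_width: 0.758
```

jog_arm(targets=[[0,0,-0.03,0],[0,0,-0.06,0],[-0.02,0.02,-0.07,0],[-0.05,0.045,-0.07,0],[-0.08,0.07,-0.07,0]])

```text
time: 10.32
tool_pos: [0.5201, 0.1293, 0.0752]
tool_rot: [0.001, 0.72, 0.694, 0.002]
contact_force: [1.5, -0.4, -3.3]
gripper_width: 0.758
```

jog_arm(targets=[[-0.03,0.03,0,0],[-0.06,0.055,0,0],[-0.09,0.08,0,0],[-0.12,0.11,0,0],[-0.15,0.14,0,0]])

```text
time: 10.73
tool_pos: [0.652, -0.0266, 0.0729]
tool_rot: [-0.0, 0.721, 0.693, 0.0]
contact_force: [0.6, 0.9, -3.4]
gripper_width: 0.765
```

jog_arm(targets=[[-0.018,0.02,0,0],[-0.018,0.02,0,0],[-0.018,0.02,0,0],[-0.018,0.02,0,0]])

```text
time: 11.07
tool_pos: [0.6699, -0.0434, 0.0725]
tool_rot: [-0.001, 0.721, 0.693, -0.0]
contact_force: [0.2, 0.1, -2.5]
gripper_width: 0.757
```

```bash
python3 -c "
from h import *
print(pose()[0]['gripper_width']);go([.672,-.044,.013],-2.2)"
```

```text
0.7574218318925229
shift [-0.0006  0.0022  0.0595] turn -0.12285704114130169 yaw now -2.3 q6 -0.14 t 11.07
```

jog_arm(targets=[[0,0.002,0.02,0],[0,0.002,0.04,0],[0,0.002,0.053,0],[0,0.002,0.058,0],[0,0.002,0.06,0]])

```text
time: 11.48
tool_pos: [0.6711, -0.0427, 0.0123]
tool_rot: [-0.001, 0.721, 0.693, -0.001]
contact_force: [-1.1, 0.6, 0.0]
gripper_width: 0.762
```

jog_arm(targets=[[0,0,0,0],[0,0,0,0]])

```text
time: 11.65
tool_pos: [0.6731, -0.0436, 0.0138]
tool_rot: [0.001, 0.721, 0.693, 0.001]
contact_force: [0.1, 0.2, -3.4]
gripper_width: 0.758
```

jog_arm(targets=[[0,0,0,0],[0,0,0,0],[0,0,0,0],[0,0,0,0]], fingers=1)

```text
time: 11.98
tool_pos: [0.6733, -0.044, 0.0139]
tool_rot: [0.001, 0.721, 0.693, 0.001]
contact_force: [0.2, -0.5, -0.2]
gripper_width: 0.997
```

jog_arm(targets=[[0,0,-0.03,0],[0,0,-0.06,0],[0,0,-0.1,0],[-0.03,-0.01,-0.12,0],[-0.07,-0.02,-0.12,0]])

```text
time: 12.4
tool_pos: [0.6543, -0.1124, 0.1416]
tool_rot: [0.006, 0.72, 0.694, 0.004]
contact_force: [1.5, -0.7, 1.2]
gripper_width: 1.0
```

jog_arm(targets=[[-0.04,0,0,0],[-0.08,0,0,0],[-0.12,-0.01,0,0],[-0.16,-0.03,0,0],[-0.2,-0.04,0,0]])

```text
time: 12.82
tool_pos: [0.6013, -0.3103, 0.1333]
tool_rot: [0.0, 0.721, 0.693, 0.0]
contact_force: [0.8, -0.1, 0.2]
gripper_width: 1.002
```

jog_arm(targets=[[0,0,0,-7],[0,0,0,-14],[0,0,0,-21],[0,0,0,-28],[0,0,0,-35]])

```text
time: 13.23
tool_pos: [0.6025, -0.3092, 0.1333]
tool_rot: [0.0, 0.477, 0.879, -0.0]
contact_force: [0.3, -0.1, 0.7]
gripper_width: 1.002
```

jog_arm(targets=[[0,0,0,-7],[0,0,0,-8],[0,0,0,-8],[0,0,0,-8]])

```text
time: 13.57
tool_pos: [0.6025, -0.3088, 0.1331]
tool_rot: [0.0, 0.418, 0.908, -0.0]
contact_force: [-0.1, 1.1, 0.6]
gripper_width: 1.002
```

```bash
python3 -c "
from h import *
c=snap('w6');print(proj('wrist',[.61,-.338,.044],c))
go([.61,-.338,.004],41)"
```

```text
[305.2916682  248.42409214]
shift [-0.027  -0.0133  0.1291] turn -0.4366670128754322 yaw now 40.6 q6 -1.29 t 13.62
```

View pics/w6.png

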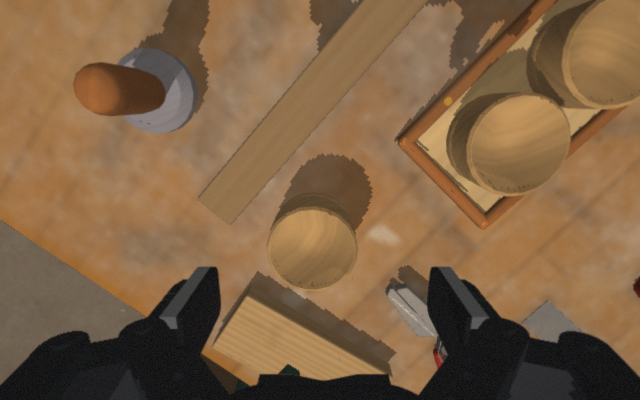

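jog_arm(targets=[[-0.0255,-0.009,0.01,0],[-0.0255,-0.009,0.04,0],[-0.0255,-0.009,0.07,0],[-0.0255,-0.009,0.1,0],[-0.0255,-0.009,0.12,0]])

```text
time: 14.03
tool_pos: [0.6108, -0.3331, 0.0095]
tool_rot: [-0.002, 0.418, 0.908, 0.0]
contact_force: [-1.2, 1.1, -0.9]
gripper_width: 1.003
```

jog_arm(targets=[[0,0,0.006,0],[0,0,0.006,0]])

```text
time: 14.2
tool_pos: [0.6107, -0.3329, 0.0043]
tool_rot: [-0.002, 0.418, 0.909, 0.0]
contact_force: [-0.2, 0.1, -0.5]
gripper_width: 1.002
```

jog_arm(targets=[[0,0,0,0],[0,0,0,0],[0,0,0,0],[0,0,0,0],[0,0,0,0]], fingers=0)

```text
time: 14.62
tool_pos: [0.6141, -0.3352, 0.0101]
tool_rot: [0.003, 0.417, 0.909, -0.0]
contact_force: [-0.2, 0.8, 6.2]
gripper_width: 0.752
```

jog_arm(targets=[[0,0,-0.03,0],[0,0,-0.06,0],[0,0,-0.09,0],[0,0,-0.12,0],[0,0,-0.12,0]])

```text
time: 15.03
tool_pos: [0.6157, -0.3362, 0.1355]
tool_rot: [0.006, 0.417, 0.909, -0.001]
contact_force: [2.0, -0.5, -1.6]
gripper_width: 0.756
```

jog_arm(targets=[[0,0,0,7],[0,0,0,14],[0,0,0,21],[0,0,0,28],[0,0,0,35]])

```text
time: 15.45
tool_pos: [0.6113, -0.3333, 0.1249]
tool_rot: [-0.001, 0.673, 0.739, -0.0]
contact_force: [0.7, -0.2, -3.1]
gripper_width: 0.759
```

jog_arm(targets=[[0,0,0,7],[0,0,0,8],[0,0,0,8],[0,0,0,8]])

```text
time: 15.78
tool_pos: [0.6118, -0.3337, 0.126]
tool_rot: [-0.001, 0.72, 0.694, -0.0]
contact_force: [-0.5, 0.1, -3.6]
gripper_width: 0.759
```

```bash
python3 -c "
from h import *
print(pose()[0]['gripper_width'],pose()[1]);go([.675,.030,.08],-2.3)"
```

```text
0.7589925716593863 [ 0.61183724 -0.33367536  0.12596281]
shift [0.3658 0.0493 0.0462] turn 0.11890032342245149 yaw now -2.2 q6 -0.57 t 15.78
```

jog_arm(targets=[[0.04,0.01,0,0],[0.08,0.02,0,0],[0.12,0.03,0,0],[0.16,0.035,0,0],[0.2,0.04,0,0]])

```text
time: 16.2
tool_pos: [0.6605, -0.134, 0.1268]
tool_rot: [0.0, 0.721, 0.693, 0.0]
contact_force: [0.4, 0.7, -3.1]
gripper_width: 0.754
```

jog_arm(targets=[[0.04,0,0,0],[0.08,0,0,0],[0.12,0.01,0,0],[0.15,0.01,0,0],[0.166,0.01,0.02,0]])

```text
time: 16.62
tool_pos: [0.6804, 0.0337, 0.112]
tool_rot: [0.003, 0.719, 0.695, 0.004]
contact_force: [1.1, -1.0, -1.6]
gripper_width: 0.756
```

jog_arm(targets=[[0,0,0.02,0],[0,0,0.025,0],[0,0,0.025,0],[0,0,0.025,0]])

```text
time: 16.95
tool_pos: [0.6769, 0.0291, 0.0819]
tool_rot: [-0.0, 0.721, 0.693, -0.0]
contact_force: [-0.0, -0.1, -2.1]
gripper_width: 0.752
```

```bash
python3 -c "
from h import *
c=snap('w7')
print(pose()[0]['gripper_width'],pose()[1]);go([.675,.030,.0155],-2.3)
T=lambda y,o:[.6665+.041*(y+.192)+o,y,.013]
for y in(.03,.08):
  for o in(-.051,.051): print(proj('wrist',T(y,o),c))"
```

```text
0.754941578432873 [0.67773361 0.0288967  0.0830107 ]
shift [ 0.001  -0.0029  0.0675] turn -0.04563678732391452 yaw now -2.3 q6 -0.03 t 17.0
[240.95066279 223.06453291]
[403.32234533 216.83770165]
[235.32002888 142.80112984]
[408.83198619 135.65775072]
```

View pics/w7.png

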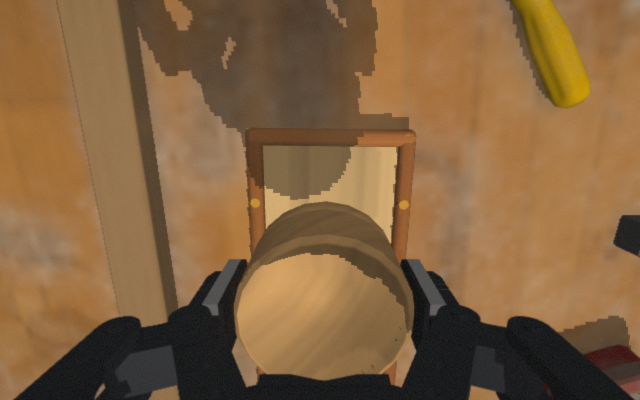

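jog_arm(targets=[[0.001,0.002,0.02,0],[0.001,0.002,0.04,0],[0.001,0.002,0.055,0],[0.001,0.002,0.063,0],[0.001,0.002,0.067,0]])

```text
time: 17.42
tool_pos: [0.6789, 0.0301, 0.0178]
tool_rot: [-0.001, 0.721, 0.692, -0.001]
contact_force: [-17.1, 0.8, 27.8]
gripper_width: 0.752
```

jog_arm(targets=[[0,0,0,0],[0,0,0,0]])

```text
time: 17.58
tool_pos: [0.6801, 0.03, 0.0181]
tool_rot: [0.001, 0.721, 0.693, 0.0]
contact_force: [-4.4, 0.4, 6.0]
gripper_width: 0.755
```

jog_arm(targets=[[0,0,0,0],[0,0,0,0],[0,0,0,0],[0,0,0,0]], fingers=1)

```text
time: 17.92
tool_pos: [0.6796, 0.0304, 0.0155]
tool_rot: [0.0, 0.721, 0.693, 0.0]
contact_force: [-0.1, 0.4, 0.2]
gripper_width: 1.002
```

jog_arm(targets=[[0,0,-0.03,0],[0,0,-0.06,0],[0,0,-0.1,0],[0.03,-0.01,-0.14,0],[0.07,-0.02,-0.16,0]])

```text
time: 18.33
tool_pos: [0.6665, 0.0889, 0.1737]
tool_rot: [0.003, 0.723, 0.691, 0.002]
contact_force: [1.5, 0.8, 1.2]
gripper_width: 1.0
```

jog_arm(targets=[[0.04,-0.01,0,0],[0.08,-0.015,0,0],[0.1,-0.02,0,0],[0.12,-0.025,0,0],[0.12,-0.025,0,0]])

```text
time: 18.75
tool_pos: [0.6431, 0.2154, 0.1686]
tool_rot: [-0.001, 0.72, 0.694, 0.0]
contact_force: [0.5, 0.5, 0.3]
gripper_width: 1.002
```

```bash
python3 -c "
from h import *
c=snap('w8');snap('t8','top')
a=cv2.imread('pics/w8.png');b=cv2.imread('pics/t8.png')[130:290,190:450];b=cv2.resize(b,(640,394));
cv2.imwrite('pics/c8.png',cv2.resize(np.vstack([a,b]),None,fx=.75,fy=.75) if 0 else np.vstack([a[:200],b]))
print(pose()[1]);go([.615,.314,.16],-2.3);print(proj('wrist',[.615,.314,.085],c))"
```

```text
[0.64400264 0.21209181 0.16850904]
shift [ 0.1007 -0.033   0.0085] turn 0.06493299337768121 yaw now -2.2 q6 0.25 t 18.85
[270.40586383  56.84685869]
```

View pics/c8.png

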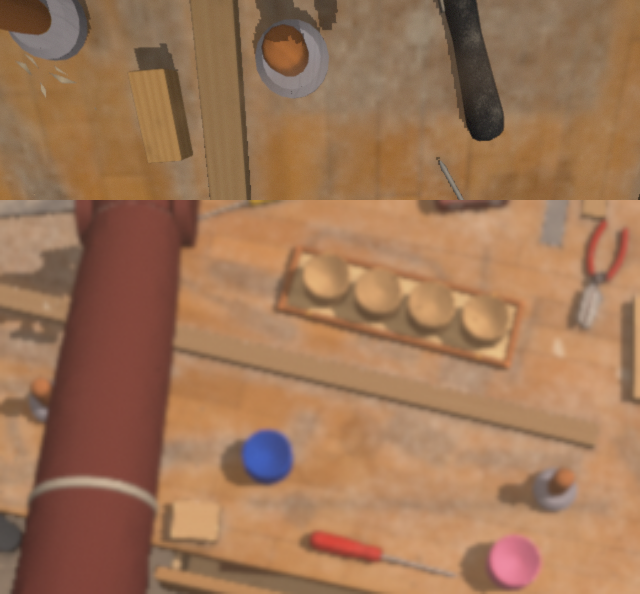

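```bash
python3 -c "
from h import *
c=cal('w8')
print(ray('w',(285,50),.085,c),ray('w',(291,57),.024,c), ray('w',(20,18),.085,c))
for p in [(327,277),(378,292),(431,305),(484,319),(559,477)]: print(ray('top',(190+p[0]/2.4615,130+(p[1]-200)/2.4615),.052 if p[0]<500 else .085).round(4))
p=ray('w',(285,50),.085,c);go([p[0],p[1],.16],-2.3)"
```

```text
[0.62386217 0.31740766 0.085     ] [0.62217348 0.320463   0.024     ] [0.47249637 0.3402362  0.085     ]
[0.6727 0.0248 0.052 ]
[ 0.6658 -0.0472  0.052 ]
[ 0.6625 -0.1206  0.052 ]
[ 0.6577 -0.1938  0.052 ]
[ 0.4547 -0.3207  0.085 ]
shift [ 0.1045 -0.0242  0.0085] turn 0.06493299337768121 yaw now -2.2 q6 0.25 t 18.85
```

jog_arm(targets=[[0.04,-0.01,0,0],[0.08,-0.02,0,0],[0.106,-0.0245,0.02,0],[0.106,-0.0245,0.04,0],[0.106,-0.0245,0.05,0]])

```text
time: 19.27
tool_pos: [0.6229, 0.3182, 0.1158]
tool_rot: [-0.0, 0.721, 0.693, -0.002]
contact_force: [-0.9, -0.0, -1.0]
gripper_width: 1.001
```

jog_arm(targets=[[0,0,0.01,0],[0,0,0.01,0]])

```text
time: 19.43
tool_pos: [0.623, 0.3164, 0.1055]
tool_rot: [-0.001, 0.722, 0.692, -0.002]
contact_force: [-0.5, -0.0, -1.0]
gripper_width: 1.0
```

```bash
python3 -c "
from h import *
c=snap('w9');go([.6235,.319,.043],-2.3);print(proj('w',[.6235,.319,.085],c),proj('w',[.6235,.319,.024],c))
for i,w in enumerate([(0,400)]): cv2.imwrite('pics/w9c.png',cv2.imread('pics/w9.png')[130:400,200:450])"
```

```text
shift [ 0.0024 -0.0003  0.0642] turn -0.13648450220290442 yaw now -2.4 q6 0.41 t 19.48
[324.93261689 247.87484875] [324.99599429 210.93253771]
```

View pics/w9c.png

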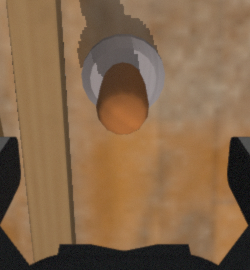

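jog_arm(targets=[[0.0055,-0.001,0.02,0],[0.0055,-0.001,0.04,0],[0.0055,-0.001,0.058,0],[0.0055,-0.001,0.064,0],[0.0055,-0.001,0.064,0]])

```text
time: 19.9
tool_pos: [0.6227, 0.3227, 0.0433]
tool_rot: [-0.0, 0.722, 0.692, -0.001]
contact_force: [-1.0, 0.5, 1.0]
gripper_width: 0.998
```

jog_arm(targets=[[0,0,0,0],[0,0,0,0],[0,0,0,0],[0,0,0,0],[0,0,0,0]], fingers=0)

```text
time: 20.32
tool_pos: [0.6236, 0.3243, 0.0458]
tool_rot: [0.0, 0.721, 0.693, 0.001]
contact_force: [-0.9, -0.4, 4.4]
gripper_width: 0.313
```

jog_arm(targets=[[0,0,0,0],[0,0,0,0],[0,0,0,0],[0,0,0,0]])

```text
time: 20.65
tool_pos: [0.6241, 0.3243, 0.0458]
tool_rot: [0.001, 0.721, 0.693, 0.001]
contact_force: [-0.3, -0.2, 6.0]
gripper_width: 0.311
```

jog_arm(targets=[[0,0,-0.02,0],[0,0,-0.05,0],[0,0,-0.08,0],[0,0,-0.1,0],[0,0,-0.1,0]])

```text
time: 21.07
tool_pos: [0.6252, 0.325, 0.1491]
tool_rot: [0.001, 0.721, 0.693, 0.003]
contact_force: [1.6, 1.0, -2.6]
gripper_width: 0.31
```

```bash
python3 -c "
from h import *
s=manip.state();print(s['gripper_width'],s['contact_force'],s['tool_pos']);go([.68,.030,.145],-2.3)"
```

```text
0.3103597402656656 [ 1.59388217  0.96176478 -2.60122593] [0.62517203 0.32500051 0.1491171 ]
shift [-0.2926  0.0667  0.0036] turn -0.014653692948257913 yaw now -2.3 q6 0.41 t 21.07
```

jog_arm(targets=[[-0.035,0.01,0,0],[-0.07,0.02,0,0],[-0.11,0.03,0,0],[-0.15,0.04,0,0],[-0.19,0.05,0,0]])

```text
time: 21.48
tool_pos: [0.6633, 0.1304, 0.1402]
tool_rot: [-0.002, 0.721, 0.693, -0.002]
contact_force: [1.0, 0.9, -4.2]
gripper_width: 0.312
```

jog_arm(targets=[[-0.04,0.01,0,0],[-0.07,0.015,0,0],[-0.09,0.017,0,0],[-0.1,0.017,0,0],[-0.1,0.017,0,0]])

```text
time: 21.9
tool_pos: [0.6767, 0.0296, 0.1412]
tool_rot: [-0.002, 0.722, 0.692, -0.002]
contact_force: [0.1, 0.5, -3.4]
gripper_width: 0.314
```

jog_arm(targets=[[0,0,0,0],[0,0,0,0]])

```text
time: 22.07
tool_pos: [0.6776, 0.0332, 0.1433]
tool_rot: [-0.001, 0.721, 0.693, -0.0]
contact_force: [0.0, 0.3, -4.2]
gripper_width: 0.317
```

```bash
python3 -c "
from h import *
c=snap('w10');go([.68,.030,.088],-2.3)
print(pose()[0]['gripper_width'],proj('w',[.68,.030,.052],c),proj('w',[.68,.03,.087+.06+.085-.0425-.0458+.0],c))"
```

```text
shift [-0.0033  0.0023  0.0557] turn 0.08600677135164858 yaw now -2.2 q6 -0.02 t 22.12
0.3172207979771707 [327.86187998 214.99141881] [329.82374899 278.68246716]
```

View pics/w10.png

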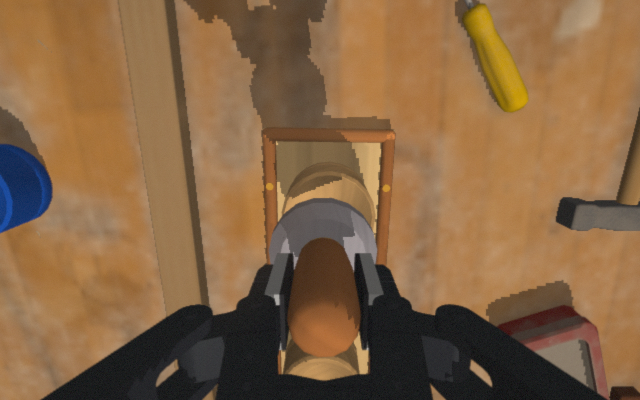

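```bash
python3 -c "
from h import *
c=cal('w10');x,y=.6776,.0332
print(proj('w',[x,y,.1825],c),proj('w',[x,y+.0285,.1215],c),proj('w',[x-.0285,y,.1175],c),proj('w',[x+.0285,y,.1175],c),proj('w',[.68,.063,.052],c),proj('w',[.68,.0635,.008],c))"
```

```text
[324.06447796 325.80337012] [321.84026891 196.88218253] [268.63384755 250.6059336 ] [379.92737218 246.6448774 ] [326.07822454 167.79243541] [325.79243776 157.04180127]
```

jog_arm(targets=[[-0.0035,0.002,0.015,0],[-0.0035,0.002,0.03,0],[-0.0035,0.002,0.042,0],[-0.0035,0.002,0.048,0],[-0.0035,0.002,0.052,0]])

```text
time: 22.53
tool_pos: [0.6789, 0.0284, 0.0897]
tool_rot: [-0.002, 0.721, 0.693, -0.001]
contact_force: [-0.2, 0.2, -2.0]
gripper_width: 0.313
```

jog_arm(targets=[[0,0,0.002,0],[0,0,0.003,0],[0,0,0.003,0]])

```text
time: 22.78
tool_pos: [0.6805, 0.0281, 0.0899]
tool_rot: [0.0, 0.721, 0.693, 0.0]
contact_force: [-0.7, 0.7, -3.1]
gripper_width: 0.316
```

```bash
python3 -c "
from h import *
go([.68,.030,.088],-2.3); s=manip.state();print(s['contact_force'],s['gripper_width'])"
```

```text
shift [ 0.0019 -0.0006  0.0019] turn -0.021123621122242753 yaw now -2.3 q6 -0.03 t 22.78
[-0.66707778  0.66660388 -3.08014168] 0.31593470125098216
```

jog_arm(targets=[[0.001,0,0.001,0],[0.001,0,0.0025,0],[0.001,0,0.0025,0],[0.001,0,0.0025,0]])

```text
time: 23.12
tool_pos: [0.6811, 0.029, 0.0885]
tool_rot: [0.001, 0.721, 0.693, 0.001]
contact_force: [-0.7, 1.5, 1.4]
gripper_width: 0.312
```

jog_arm(targets=[[0,0,0,0],[0,0,0,0],[0,0,0,0],[0,0,0,0],[0,0,0,0]], fingers=1)

```text
time: 23.53
tool_pos: [0.6803, 0.0288, 0.0871]
tool_rot: [0.0, 0.721, 0.693, 0.0]
contact_force: [-0.6, -0.5, 0.6]
gripper_width: 0.99
```

jog_arm(targets=[[0,0,-0.03,0],[0,0,-0.06,0],[0,0,-0.09,0],[0,0,-0.09,0],[0,0,-0.09,0]])

```text
time: 23.95
tool_pos: [0.6821, 0.0288, 0.1807]
tool_rot: [0.002, 0.721, 0.693, 0.002]
contact_force: [-0.3, -0.5, -0.9]
gripper_width: 1.001
```

```bash
python3 -c "
from h import *
c=snap('w11');x,y=.680,.030
print(proj('w',[x,y,.1275],c),proj('w',[x,y,.0665],c),proj('w',[x,y,.052],c))
go([.47,.34,.175],-2.3)"
```

```text
[319.85553889 228.14424361] [320.19022198 200.10988966] [320.24920748 195.1706111 ]
shift [ 0.3023 -0.2231  0.0026] turn -0.022586161990957976 yaw now -2.3 q6 -0.03 t 24.0
```

jog_arm(targets=[[0.03,-0.025,0,0],[0.06,-0.05,0,0],[0.09,-0.075,0,0],[0.12,-0.1,0,0],[0.15,-0.125,0,0]])

```text
time: 24.42
tool_pos: [0.559, 0.1847, 0.1745]
tool_rot: [-0.001, 0.722, 0.692, -0.002]
contact_force: [0.8, 0.2, -0.2]
gripper_width: 0.998
```

jog_arm(targets=[[0.03,-0.025,0,0],[0.06,-0.05,0,0],[0.09,-0.075,0,0],[0.12,-0.1,0,0],[0.15,-0.123,0,0]])

```text
time: 24.83
tool_pos: [0.442, 0.3394, 0.1748]
tool_rot: [-0.0, 0.721, 0.693, -0.002]
contact_force: [0.8, 1.0, -0.3]
gripper_width: 1.002
```

jog_arm(targets=[[0,0,0.02,0],[0,0,0.04,0],[0,0,0.06,0],[0,0,0.06,0],[0,0,0.06,0]])

```text
time: 25.25
tool_pos: [0.4427, 0.3377, 0.1142]
tool_rot: [-0.001, 0.721, 0.693, -0.003]
contact_force: [0.3, 0.2, 1.1]
gripper_width: 0.998
```

```bash
python3 -c "
from h import *
c=snap('w12');x,y=.442,.352
print(proj('w',[x,y,.085],c),proj('w',[x,y,.024],c))
go([x,y,.043],-2.3)
cv2.imwrite('pics/c12.png',np.vstack([cv2.imread('pics/w12.png'),cv2.imread('pics/w11.png')[100:300]]))"
```

```text
[321.77873596 219.98278673] [322.69018258 190.54003767]
shift [ 0.0137 -0.0025  0.0731] turn -0.03420733942463983 yaw now -2.3 q6 0.56 t 25.3
```

View pics/c12.png

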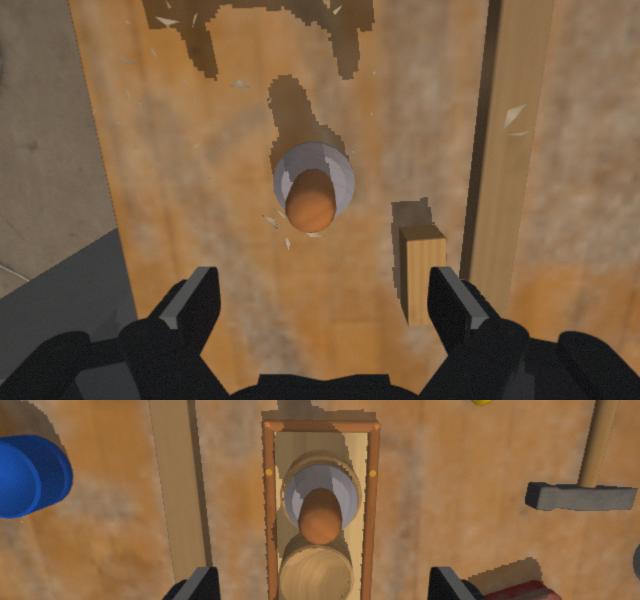

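jog_arm(targets=[[0.0185,-0.008,0.02,0],[0.0185,-0.008,0.04,0],[0.0185,-0.008,0.06,0],[0.0185,-0.008,0.072,0],[0.0185,-0.008,0.072,0]])

```text
time: 25.72
tool_pos: [0.4362, 0.3565, 0.043]
tool_rot: [-0.0, 0.721, 0.692, -0.002]
contact_force: [0.4, 0.2, -0.2]
gripper_width: 1.001
```

jog_arm(targets=[[0,0,0,0],[0,0,0,0],[0,0,0,0],[0,0,0,0],[0,0,0,0]], fingers=0)

```text
time: 26.13
tool_pos: [0.4378, 0.3579, 0.0463]
tool_rot: [-0.0, 0.721, 0.693, 0.001]
contact_force: [1.4, -0.8, 4.1]
gripper_width: 0.313
```

jog_arm(targets=[[0,0,0,0],[0,0,0,0],[0,0,0,0],[0,0,0,0]])

```text
time: 26.47
tool_pos: [0.4385, 0.3579, 0.0463]
tool_rot: [0.0, 0.721, 0.693, 0.001]
contact_force: [1.7, -0.6, 4.3]
gripper_width: 0.312
```

jog_arm(targets=[[0,0,-0.02,0],[0,0,-0.05,0],[0,0,-0.08,0],[0,0,-0.1,0],[0,0,-0.1,0]])

```text
time: 26.88
tool_pos: [0.4391, 0.3589, 0.149]
tool_rot: [0.0, 0.721, 0.693, 0.003]
contact_force: [0.2, -0.2, -2.6]
gripper_width: 0.313
```

jog_arm(targets=[[-0.03,0,0,0],[-0.07,0,0,0],[-0.11,0,0,0],[-0.15,0,0,0],[-0.19,0,0,0]])

```text
time: 27.3
tool_pos: [0.4271, 0.1659, 0.1414]
tool_rot: [-0.002, 0.721, 0.693, -0.002]
contact_force: [-0.4, -0.9, -3.7]
gripper_width: 0.313
```

jog_arm(targets=[[-0.04,0.005,0,0],[-0.08,0.01,0,0],[-0.12,0.015,0,0],[-0.16,0.02,0,0],[-0.19,0.04,0,0]])

```text
time: 27.72
tool_pos: [0.4581, -0.0257, 0.1412]
tool_rot: [-0.003, 0.722, 0.692, -0.002]
contact_force: [0.6, 1.9, -3.9]
gripper_width: 0.313
```

```bash
python3 -c "
from h import *
s=manip.state();print(s['gripper_width'],s['contact_force'],s['tool_pos']);go([.673,-.044,.145],-2.3)
print(ray('w',(316,280),.052,cal('w11')),ray('w',(320,283),.052,cal('w11')))"
```

```text
0.31348194754955705 [ 0.61734881  1.93845844 -3.86464515] [ 0.4581267  -0.02567543  0.14123196]
shift [-0.0093  0.2154 -0.0053] turn -0.10728304448082326 yaw now -2.4 q6 -0.18 t 27.72
[ 0.67316006 -0.04424712  0.052     ] [ 0.67642951 -0.04723696  0.052     ]
```

jog_arm(targets=[[-0.005,0.04,0,0],[-0.007,0.08,0,0],[-0.007,0.12,0,0],[-0.007,0.16,0,0],[-0.007,0.19,0,0]])

```text
time: 28.13
tool_pos: [0.6522, -0.0385, 0.1406]
tool_rot: [-0.002, 0.721, 0.692, -0.001]
contact_force: [-1.2, -1.0, -3.4]
gripper_width: 0.315
```

jog_arm(targets=[[0,0.015,0,0],[0,0.015,0,0],[0,0.015,0,0],[0,0.015,0,0]])

```text
time: 28.47
tool_pos: [0.6643, -0.0386, 0.1421]
tool_rot: [-0.002, 0.721, 0.693, -0.002]
contact_force: [-0.6, 1.2, -3.6]
gripper_width: 0.312
```

```bash
python3 -c "
from h import *
s=manip.state();print(s['gripper_width'],s['contact_force'],s['tool_pos']);go([.6735,-.045,.089],-2.3)
c=snap('w13');x,y,z=s['tool_pos'];z-=.046
print(proj('w',[x,y,z+.085],c),proj('w',[x,y+.0285,z+.024],c),proj('w',[.6735,-.045+.033,.052],c))
"
```

```text
0.311985074740346 [-0.6266813   1.20835552 -3.63480443] [ 0.66433363 -0.03864399  0.14205437]
shift [-0.006   0.0097  0.053 ] turn -0.017597433384239025 yaw now -2.3 q6 -0.13 t 28.47
[323.68655803 325.52572407] [321.92009485 196.83059724] [336.84774462 172.45571709]
```

jog_arm(targets=[[-0.006,0.0095,0.005,0],[-0.006,0.0095,0.02,0],[-0.006,0.0095,0.035,0],[-0.006,0.0095,0.043,0],[-0.006,0.0095,0.048,0]])

```text
time: 28.93
tool_pos: [0.6731, -0.0448, 0.0933]
tool_rot: [-0.002, 0.721, 0.693, -0.002]
contact_force: [-0.2, -0.3, -4.6]
gripper_width: 0.312
```

jog_arm(targets=[[0,0,0.002,0],[0,0,0.004,0],[0,0,0.005,0],[0,0,0.005,0]])

```text
time: 29.27
tool_pos: [0.6761, -0.0454, 0.0926]
tool_rot: [0.0, 0.721, 0.693, 0.0]
contact_force: [-0.4, 0.6, -4.5]
gripper_width: 0.313
```

```bash
python3 -c "
from h import *
s=manip.state();print(s['gripper_width'],s['contact_force'],s['tool_pos']);go([.6735,-.045,.088],-2.3)"
```

```text
0.3125644536206212 [-0.43118939  0.56684269 -4.51325689] [ 0.6761035  -0.04541551  0.09258767]
shift [ 0.0003 -0.0026  0.0046] turn -0.014732668310060149 yaw now -2.3 q6 -0.14 t 29.27
```

jog_arm(targets=[[0,-0.002,0.002,0],[0,-0.002,0.003,0],[0,-0.002,0.0045,0],[0,-0.002,0.0045,0],[0,-0.002,0.0045,0]])

```text
time: 29.68
tool_pos: [0.6746, -0.0453, 0.089]
tool_rot: [0.001, 0.721, 0.693, 0.001]
contact_force: [-0.9, 1.5, 1.7]
gripper_width: 0.312
```

jog_arm(targets=[[0,0,0,0],[0,0,0,0],[0,0,0.001,0],[0,0,0.001,0]])

```text
time: 30.02
tool_pos: [0.6748, -0.0454, 0.0887]
tool_rot: [0.001, 0.721, 0.693, 0.001]
contact_force: [-2.4, 1.9, 7.3]
gripper_width: 0.308
```

jog_arm(targets=[[0,0,0,0],[0,0,0,0],[0,0,0,0],[0,0,0,0],[0,0,0,0]], fingers=1)

```text
time: 30.43
tool_pos: [0.6735, -0.0455, 0.086]
tool_rot: [-0.0, 0.721, 0.693, -0.0]
contact_force: [0.2, 0.2, -0.4]
gripper_width: 0.987
```

jog_arm(targets=[[0,0,-0.03,0],[0,0,-0.06,0],[0,0,-0.09,0],[0,0,-0.09,0],[0,0,-0.09,0]])

```text
time: 30.85
tool_pos: [0.6754, -0.0457, 0.1799]
tool_rot: [0.002, 0.721, 0.693, 0.002]
contact_force: [0.4, 0.8, 0.5]
gripper_width: 1.005
```

```bash
python3 -c "
from h import *
snap('w14')"
```

jog_arm(targets=[[-0.03,-0.02,0,0],[-0.06,-0.04,0,0],[-0.09,-0.06,0,0],[-0.12,-0.08,0,0],[-0.15,-0.1,0,0]])

```text
time: 31.32
tool_pos: [0.5655, -0.1916, 0.1739]
tool_rot: [-0.002, 0.721, 0.693, -0.001]
contact_force: [0.5, -0.1, 0.7]
gripper_width: 0.999
```

jog_arm(targets=[[-0.03,-0.02,0,0],[-0.06,-0.04,0,0],[-0.09,-0.06,0,0],[-0.12,-0.08,0,0],[-0.135,-0.1,0,0]])

```text
time: 31.73
tool_pos: [0.46, -0.3239, 0.1743]
tool_rot: [-0.001, 0.722, 0.692, -0.001]
contact_force: [-0.2, -0.5, 1.2]
gripper_width: 1.0
```

jog_arm(targets=[[0,0,0.02,0],[0,0,0.04,0],[0,0,0.06,0],[0,0,0.06,0],[0,0,0.06,0]])

```text
time: 32.15
tool_pos: [0.4607, -0.3206, 0.1136]
tool_rot: [-0.003, 0.721, 0.693, -0.0]
contact_force: [0.2, 0.2, -0.1]
gripper_width: 1.0
```

```bash
python3 -c "
from h import *
c=snap('w15');x,y=.463,-.322
print(proj('w',[x,y,.085],c),proj('w',[x,y,.024],c))
c2=cal('w14')
for y2 in (.03,-.045): print('seat',proj('w',[.6745,y2,.1275],c2),proj('w',[.6745,y2,.0665],c2))
go([x,y,.043],-2.3)
cv2.imwrite('pics/c15.png',np.vstack([cv2.imread('pics/w15.png')[:350],cv2.imread('pics/w14.png')[50:300]]))"
```

```text
[328.82548222 249.01578457] [327.99043693 213.67292179]
seat [315.80357569  94.54901114] [317.17601382  95.98365604]
seat [321.85244929 229.26539955] [321.77960706 200.8696962 ]
shift [-0.0006  0.0013  0.0726] turn -0.017231893057825687 yaw now -2.3 q6 -0.7 t 32.2
```

View pics/c15.png

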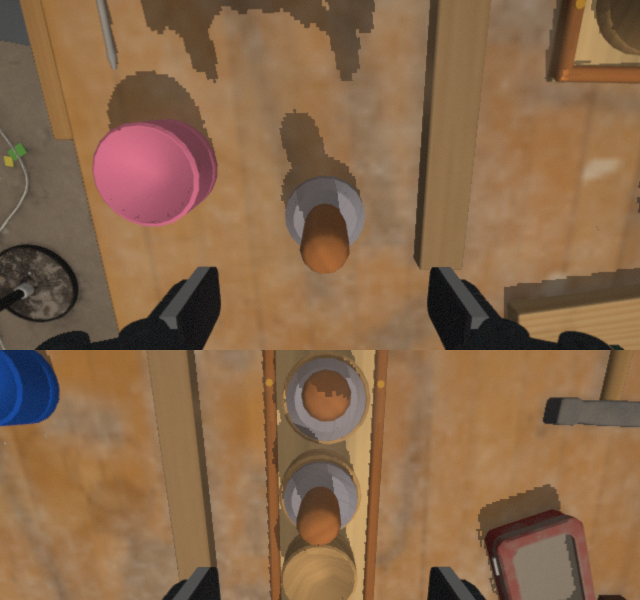

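jog_arm(targets=[[-0.001,-0.001,0.02,0],[-0.001,-0.001,0.04,0],[-0.001,-0.001,0.06,0],[-0.001,-0.001,0.072,0],[-0.001,-0.001,0.072,0]])

```text
time: 32.62
tool_pos: [0.4603, -0.3218, 0.0425]
tool_rot: [-0.002, 0.721, 0.693, -0.0]
contact_force: [-0.2, 0.2, -1.0]
gripper_width: 1.002
```

jog_arm(targets=[[0,0,0,0],[0,0,0,0],[0,0,0,0],[0,0,0,0],[0,0,0,0]], fingers=0)

```text
time: 33.03
tool_pos: [0.4618, -0.3235, 0.0458]
tool_rot: [0.001, 0.721, 0.693, -0.0]
contact_force: [-0.2, 0.6, 3.6]
gripper_width: 0.314
```

jog_arm(targets=[[0,0,0,0],[0,0,0,0],[0,0,0,0],[0,0,0,0]])

```text
time: 33.37
tool_pos: [0.4622, -0.3237, 0.0458]
tool_rot: [0.001, 0.721, 0.693, 0.0]
contact_force: [0.1, 0.3, 5.5]
gripper_width: 0.312
```

jog_arm(targets=[[0,0,-0.02,0],[0,0,-0.05,0],[0,0,-0.08,0],[0,0,-0.1,0],[0,0,-0.1,0]])

```text
time: 33.78
tool_pos: [0.463, -0.3246, 0.1488]
tool_rot: [0.004, 0.721, 0.693, 0.0]
contact_force: [0.7, -0.8, -3.2]
gripper_width: 0.314
```

jog_arm(targets=[[0,0,0,0],[0,0,0,0]])

```text
time: 33.95
tool_pos: [0.4599, -0.3217, 0.1416]
tool_rot: [-0.002, 0.721, 0.693, -0.0]
contact_force: [-1.4, -0.2, -4.7]
gripper_width: 0.311
```

```bash
python3 -c "
from h import *
s=manip.state();print(s['gripper_width'],s['contact_force'],s['tool_pos'])
p=ray('w',(318,276),.052,cal('w14'));print(p)
go([.671,-.118,.145],-2.3)"
```

```text
0.3105222268754182 [-1.38088983 -0.18499117 -4.73409903] [ 0.45993528 -0.32171188  0.14155095]
[ 0.66836928 -0.11476464  0.052     ]
shift [ 0.2121  0.2026 -0.0035] turn -0.019360947197156975 yaw now -2.3 q6 -0.7 t 33.95
```

jog_arm(targets=[[0.03,0.025,0,0],[0.06,0.05,0,0],[0.09,0.075,0,0],[0.12,0.1,0,0],[0.15,0.13,0,0]])

```text
time: 34.37
tool_pos: [0.5953, -0.1766, 0.1405]
tool_rot: [-0.003, 0.721, 0.692, -0.001]
contact_force: [0.3, -0.1, -4.0]
gripper_width: 0.308
```

jog_arm(targets=[[0.025,0.03,0,0],[0.05,0.055,0,0],[0.062,0.07,0,0],[0.062,0.0715,0,0],[0.062,0.0715,0,0]])

```text
time: 34.78
tool_pos: [0.6696, -0.1185, 0.1406]
tool_rot: [-0.002, 0.721, 0.693, -0.002]
contact_force: [-0.2, -1.3, -4.0]
gripper_width: 0.311
```

jog_arm(targets=[[0,0,0,0],[0,0,0,0]])

```text
time: 34.95
tool_pos: [0.6691, -0.1205, 0.1427]
tool_rot: [-0.001, 0.722, 0.692, -0.001]
contact_force: [-0.4, -0.8, -4.2]
gripper_width: 0.31
```

```bash
python3 -c "
from h import *
s=manip.state();print(s['gripper_width'],s['contact_force'],s['tool_pos']);go([.670,-.1175,.088],-2.3)
snap('w16')"
```

```text
0.3098587834108669 [-0.38651241 -0.80919343 -4.16402544] [ 0.66913385 -0.12045606  0.142662  ]
shift [0.003  0.0009 0.0547] turn -0.08737440204224356 yaw now -2.4 q6 -0.25 t 34.95
```

jog_arm(targets=[[0.003,0,0.015,0],[0.003,0,0.03,0],[0.003,0,0.042,0],[0.003,0,0.048,0],[0.003,0,0.052,0]])

```text
time: 35.42
tool_pos: [0.6691, -0.1165, 0.0894]
tool_rot: [-0.002, 0.721, 0.693, -0.001]
contact_force: [-0.6, 0.2, -4.0]
gripper_width: 0.312
```

jog_arm(targets=[[0,0,0.002,0],[0,0,0.003,0],[0,0,0.003,0],[0,0,0.003,0]])

```text
time: 35.75
tool_pos: [0.6714, -0.117, 0.0905]
tool_rot: [0.001, 0.721, 0.693, 0.0]
contact_force: [0.3, -0.5, -4.1]
gripper_width: 0.311
```

```bash
python3 -c "
from h import *
s=manip.state();print(s['gripper_width'],s['contact_force'],s['tool_pos']);go([.670,-.1175,.088],-2.3)"
```

```text
0.3114110676584825 [ 0.32401611 -0.52603539 -4.08883766] [ 0.67142597 -0.11697275  0.09045653]
shift [-0.0006 -0.0014  0.0025] turn -0.01832270586673701 yaw now -2.3 q6 -0.24 t 35.75
```

jog_arm(targets=[[0,-0.001,0.001,0],[0,-0.001,0.002,0],[0,-0.001,0.003,0],[0,-0.001,0.0035,0],[0,-0.001,0.0035,0]])

```text
time: 36.17
tool_pos: [0.6705, -0.117, 0.0878]
tool_rot: [0.001, 0.721, 0.693, 0.0]
contact_force: [-2.8, -0.0, 4.1]
gripper_width: 0.31
```

jog_arm(targets=[[0,0,0,0],[0,0,0,0]])

```text
time: 36.33
tool_pos: [0.6705, -0.117, 0.0878]
tool_rot: [0.001, 0.721, 0.693, 0.0]
contact_force: [-2.9, 0.4, 5.7]
gripper_width: 0.313
```

jog_arm(targets=[[0,0,0,0],[0,0,0,0],[0,0,0,0],[0,0,0,0],[0,0,0,0]], fingers=1)

```text
time: 36.75
tool_pos: [0.6698, -0.1168, 0.0858]
tool_rot: [-0.0, 0.721, 0.693, -0.0]
contact_force: [0.1, 0.0, -0.2]
gripper_width: 0.989
```

jog_arm(targets=[[0,0,-0.03,0],[0,0,-0.06,0],[0,0,-0.09,0],[0,0,-0.11,0],[0,0,-0.11,0]])

```text
time: 37.17
tool_pos: [0.6729, -0.1176, 0.2032]
tool_rot: [0.005, 0.721, 0.693, 0.003]
contact_force: [0.1, 0.4, 1.3]
gripper_width: 1.002
```

jog_arm(targets=[[-0.04,0,0,0],[-0.08,0,0,0],[-0.12,-0.01,0,0],[-0.14,-0.03,0,0],[-0.15,-0.06,0,0]])

```text
time: 37.58
tool_pos: [0.6033, -0.2672, 0.1945]
tool_rot: [-0.0, 0.722, 0.692, -0.0]
contact_force: [-0.7, -0.8, -0.3]
gripper_width: 1.002
```

jog_arm(targets=[[0,0,0,0],[0,0,0,0],[0,0,0,0]])

```text
time: 37.83
tool_pos: [0.6039, -0.264, 0.1954]
tool_rot: [-0.0, 0.721, 0.693, 0.0]
contact_force: [-0.3, -0.2, 0.1]
gripper_width: 0.995
```

```bash
python3 -c "
from h import *
snap('tf','top');snap('sf','side');snap('wf')
r=lambda a:cv2.resize(a,None,fx=2,fy=2,interpolation=cv2.INTER_CUBIC)
t=cv2.imread('pics/tf.png')[130:270,230:430];s=cv2.imread('pics/sf.png')[130:270,230:430];w=cv2.imread('pics/wf.png')
cv2.imwrite('pics/cf.png',np.vstack([np.hstack([r(t),r(s)]),cv2.resize(w[:250],(800,312))]))"
```

```text
(no output)
```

View pics/cf.png

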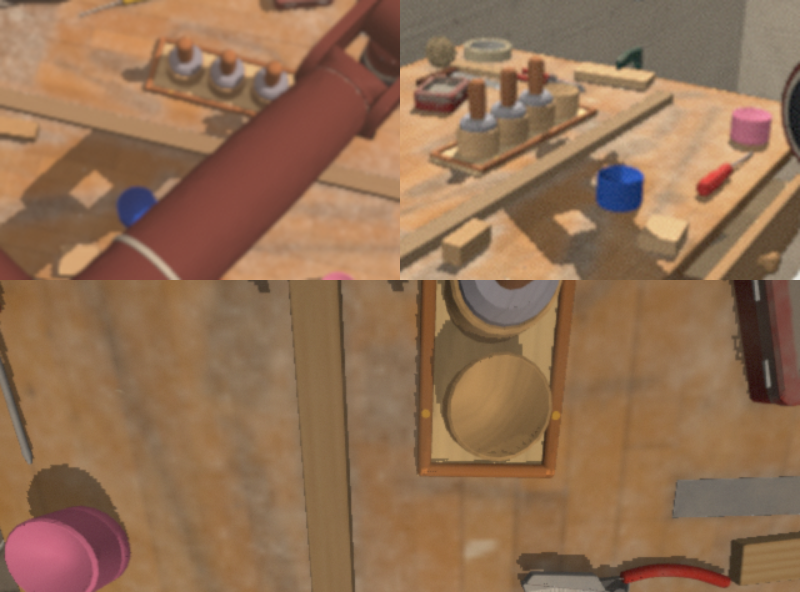

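```bash
python3 -c "
from h import *
print(manip.job_done())"
```

```text
the job is handed in; nothing more can be done
None
```

I stood all four pale rests, hollow side up, in one row in the tray. I then set the three dollies on the bench each into its own rest. The fourth rest, at the right-hand end, stays empty because I saw no fourth dolly. The blue and pink look-alikes and the offcut were left alone.

- **Final pictures:** the side view shows the three dollies upright and seated. The side and wrist views show the rests between the beads. In the last top view the arm covered the right-hand end of the tray, so I judged that end from the side and wrist views.
- **Hand-in:** the job went in at about 38 s, with the gripper open and clear of everything.
- **Camera disagreement:** the top camera read about 8 mm short in x compared with the wrist camera, so I used the wrist readings for grasping and placing.
- **Forces:** the highest contact force I read was about 40 N (about 33 N of it vertical), briefly when setting the first rest down. I saw no sign of the grip slackening or of a dolly being knocked.

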